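# Square a plate up on the dividing table and hold the index pin out

## Task

I am marking out the brass plate on the small dividing table. Push the plate square into the corner of the table's low fence until it lies flush along both rails, while the index pin still locks the table; then pull the red knob of the sprung index pin straight up to its stop, so that the pin is well clear of its hole, and finish while still holding it up, so that I can turn the table to the next division (do not turn the table yourself). Leave the charcoal block and the loupe where they are.

Things in the scene. Friction and masses are not known exactly. Their poses are not given: they have to be found in the camera images.
- nest (a point): Where the plate's centre lies when it is home in the fence: on the axis of the dividing table, an aluminium disc 144 mm across that turns on a dark steel base (184 x 156 mm, fixed). 31 mm above the worktop; the disc's top is 5 mm below this point. x (level) points at the first rail, y (level) away from the second, z up; the -x and +y sides are open.
- rail_1 (a point): Middle of the inner face of the first steel rail of the fence, 4 mm above the disc; 30 mm from the nest along its x. Rail 10 mm thick, 8 mm high; it runs along the nest's y from -16 to +26 mm. Axes as the nest's. Above the back edge of the worktop, 0.15 m and more beyond the nest, runs a wall shelf at 0.57 m.
- rail_2 (a point): Middle of the inner face of the second steel rail of the fence, 4 mm above the disc; 22 mm from the nest along its -y. Rail 10 mm thick, 8 mm high; it runs along the nest's x from -34 to +24 mm, so a small relief gap is left at the corner. Axes as the nest's.
- plate_mid (a point): Centre of the loose brass plate, half-way up: 60 mm along its x, 44 mm along its y, 10 mm thick, 0.15 to 0.3 kg. It lies flat on the disc, its centre 8 to 20 mm from the nest along -x and 10 to 18 mm along +y, turned by up to 0.25 rad; its +x end belongs at the first rail, its -y side at the second.
- knob_mid (a point): Centre of the red pull knob of the index pin: an upright fluted cylinder, 26 mm across, 28 mm high, 81 mm above the worktop when seated, 62 mm from the nest along its +x, behind the first rail. Below it a 17 mm steel neck, a 23 mm nut and, 29 mm under this point, a dark bracket arm 26 mm wide along the nest's y, which runs to a column at +x.
- index_pin (a joint): Lift of the index pin and its knob in m: 0 = seated, its 8 mm pin 8 mm deep in a hole of the disc, which it locks; 0.016 = pulled up to its stop. A spring drives it down, with 5 N at 0 rising to 9 N at the stop; let go, it snaps back.
- dividing_table (a joint): Angle of the disc on its base in rad, 0 at the start, positive turned left seen from above. The seated pin allows about 0.02 of play; with the pin out the disc turns against slight friction (0.25 N m).
- charcoal_block: black charcoal soldering block, 64 x 101 x 36 mm, loose, to be left alone; origin under its centre
- loupe: small black and grey eye loupe, 22 mm across, 14 mm high, loose, to be left alone; origin under its centre. Over it, to the right of the dividing table, a white lamp head some 0.4 m long hangs 0.6 m above the worktop, ahead of the robot: pass over it or round it (it swings aside if brushed lightly)
There are look-alikes about, which are no part of the job. Of the things that look like the part that bears plate_mid, the smaller one is meant.

How it is judged:
On the way, in this order (a step that is already met when the one before it is completed fails the run):
1. the plate is flush in the fence corner while the index pin is still seated (x of plate_mid in the frame of nest between -0.002 and 0.002 m and y of plate_mid in the frame of nest between -0.002 and 0.002 m and z of plate_mid in the frame of nest between -0.002 and 0.002 m and angle between the x axis of plate_mid and the x axis of nest, either way round below 0.035 rad and value of joint index_pin below 0.002 m), for 0.2 s.
2. the index pin is pulled back to its stop by the gripper (value of joint index_pin above 0.0135 m and contact force between the fingers and index_pin above 1 N), for 0.2 s.
At the end, for the whole second after the job is handed in: The gripper still holds the knob, with the index pin at least 13.5 mm up (of 16 mm); the plate lies flat, at rest, within 2 mm of its place against each rail and within 0.035 rad of square; the table has turned by less than 0.06 rad (all of step 2 and x of plate_mid in the frame of nest between -0.002 and 0.002 m and y of plate_mid in the frame of nest between -0.002 and 0.002 m and z of plate_mid in the frame of nest between -0.002 and 0.002 m and angle between the x axis of plate_mid and the x axis of nest, either way round below 0.035 rad and value of joint dividing_table between -0.06 and 0.06 rad and contact force between index_pin and plate below 0.1 N and linear speed of plate below 0.01 m/s); the arm keeps its last pose, push and grip.
It fails at once if the black charcoal block is knocked away (more than 15 mm) (distance of charcoal_block from where it was at the start of the episode above 0.015 m).
It fails at once if the loupe is knocked away (more than 15 mm) (distance of loupe from where it was at the start of the episode above 0.015 m).
It fails at once if the index pin is lifted clear before the plate is flush (value of joint index_pin above 0.008 m and not (horizontal distance between plate_mid and nest below 0.006 m)).
It also fails if it takes over 66 s, if anything falls off the work surface, if the arm or the gripper's body presses on something with over 40 N, if the wrist force passes 120 N, or if a joint passes its speed limit or range.

## Robot

A 6-joint arm with a two-finger parallel gripper is mounted at the origin on a cart in front of the work surface, level with it; the furniture and walls round the work are solid. World frame = base frame: x ahead of the robot, y to its left, z up, the work surface at z = 0. Lengths are in m, angles in rad, forces in N, time in s.
With the tool pointing down it reaches from about 0.325 to 0.9 m from the base axis. Payload 6.1 kg.
Tool frame: the origin (TCP) lies midway between the tips of the shut fingers; the grasp point (between the pads) lies 19 mm behind it; z points along the fingers, y is the line along which they close (so a half turn about z gives the same grasp; the last joint's range is limited). The gripper opens to 85 mm and grips with 20 to 120 N. Pads are 22 mm wide; open, the fingers measure 114 mm over their backs; the gripper's body (76 mm by 85 mm) begins 54 mm behind the grasp point. The pads swing forward as they close: fully open they stand 13 mm farther back than shut.
Start: joints at [1.147, 0.22, 1.526, -0, 1.395, -0.126], TCP at [0.183, 0.597, 0.231] pointing down, gripper open.
Joint ranges: [-2.98, 2.98], [-0.91, 2.08], [0.09, 2.57], [-1.24, 4.39], [0.2, 2.65], [-2.68, 2.68]. Speed limits (rad/s): [2.57, 2.57, 3.01, 3.14, 3.14, 3.14].

## Interface

Orientations are given as [roll, pitch, yaw] about the fixed x, y, z axes, in that order (R = Rz(yaw) Ry(pitch) Rx(roll)).
In Python, from plant import movep, move_l, set_joints, gripper_to, hold, inverse_kinematics, observe, get_image, get_calibration, Unreachable, job_done gives the robot as it stands. Calls block until the motion is done:
- movep(position, orientation): joint-space move of the TCP to a pose.
- move_l(position, feed=0.15, rotation=None, max_force=None): straight line of the TCP; rotation=None keeps the orientation; feed is the mean speed in m/s. With max_force (N) it stops when the force on the tool has changed by that much, and returns True; else False.
- set_joints(angles): joint-space move.
- gripper_to(opening, f_grip=None): finger opening in m; f_grip is the grip in N (None keeps the last); returns when the fingers have stopped.
- hold(seconds).
- inverse_kinematics(position, orientation): joint angles nearest the present ones, or None.
- observe(): the state.
- get_image(name): name is "scene" or "top" or "wrist"; returns (picture, depth): 384x512x3 uint8, red, green, blue; 384x512 float32, m along the optical axis (not along the pixel's ray), 0 where there is no reading.
- get_calibration(name): a dict with "intrinsics" (3x3 intrinsics, pixels), "world_from_camera" (4x4, takes a point from camera to world coordinates). Camera axes: x right, y down, z forward; pixel columns grow to the right and rows downward; lengths in m; the calibration is good to about 2 mm. A picture is of the moment at which its call begins: read the wrist's pose just before it. get_calibration takes no time and is no camera call; for the wrist camera it gives the pose at the moment of the call.
A pose or a line that the arm cannot do raises Unreachable and nothing moves.
- job_done(): hands the job in; it is judged then, once.
The state is a dict: "time_s": time; "q": joint angles; "joint_velocities": joint speeds; "joint_torque": joint torques, N m; "eef_pos": TCP position; "tcp_rot": TCP orientation; "ft_force": force on the tool from outside, world axes, zero at the start; "torque": the same for the moment, N m; "opening": finger opening in m; "grasp_force": force on a finger pad.
Only numpy, scipy, OpenCV 4.12 (cv2) and the standard library are available. Lean on these libraries where they do the work, as an engineer would, in place of code of your own. Each camera call takes 0.05 s, during which the arm holds its last target. There are 200 camera calls.

## Working session

There is one attempt and no reset: what is moved stays moved. The work goes in short steps, each a Python script; the robot and the scene stay as the last script left them, time stands still between calls to the robot, and variables do not carry over. Pictures are saved under pics/ and viewed, at most 10 in all, crops included, and the job is handed in when it is done.

```bash
ls; mkdir -p pics; python3 - <<'E'
from plant import *
import cv2,numpy as np
for n in ("scene","top"):
    p,d=get_image(n); c=get_calibration(n)
    np.savez(f"{n}.npz",p=p,d=d,K=c["intrinsics"],T=c["world_from_camera"])
    cv2.imwrite(f"pics/{n}0.png",p[:,:,::-1]); print(n,np.round(c["intrinsics"],1).tolist(),np.round(c["world_from_camera"],3).tolist())
E
```

```text
pics
scene [[400.0, 0.0, 250.2], [0.0, 400.0, 193.1], [0.0, 0.0, 1.0]] [[-0.499, -0.403, 0.767, -0.19], [-0.867, 0.227, -0.444, 0.531], [0.005, -0.887, -0.463, 0.493], [0.0, 0.0, 0.0, 1.0]]
top [[361.8, 0.0, 258.6], [0.0, 361.8, 196.8], [0.0, 0.0, 1.0]] [[0.014, -0.994, 0.107, 0.362], [-0.999, -0.011, 0.037, 0.136], [-0.035, -0.108, -0.994, 0.92], [0.0, 0.0, 0.0, 1.0]]
```

View pics/top0.png

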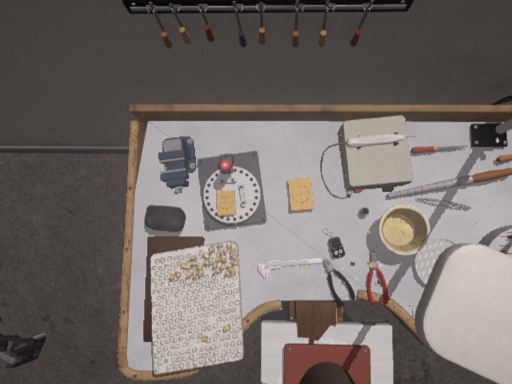

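View pics/scene0.png

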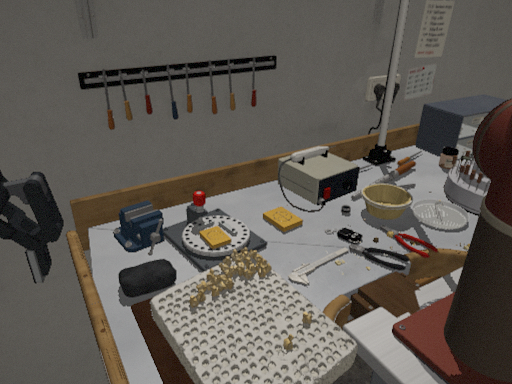

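Top view: the dividing table is at (232,193) with a brass plate on it at (226,203). A second brass plate lies on the bench at (301,195). The red knob is at (226,166), the charcoal block at (165,218) and the loupe at (364,212). The plate on the disc is the smaller one, and its place fits the description. I'll check both in an enlarged crop.

```bash
python3 - <<'E'
import cv2,numpy as np
z=np.load("top.npz");p=z["p"][:,:,::-1]
cv2.imwrite("pics/crop.png",cv2.resize(p[140:240,190:323],None,fx=6,fy=6,interpolation=cv2.INTER_CUBIC))
K,T=z["K"],z["T"]
def ray(u,v,h):
    r=T[:3,:3]@np.linalg.solve(K,[u,v,1]);return T[:3,3]+r*(h-T[2,3])/r[2]
hsv=cv2.cvtColor(np.ascontiguousarray(p),cv2.COLOR_BGR2HSV)
m=cv2.inRange(hsv,(12,120,90),(30,255,255))
cs,_=cv2.findContours(m[170:225,190:330].copy(),cv2.RETR_EXTERNAL,cv2.CHAIN_APPROX_NONE)
for c in cs:
    if cv2.contourArea(c)<100: continue
    c=c+[190,170]; pts=np.array([ray(u,v,.036)[:2] for u,v in c[:,0]],np.float32)
    print("plate",cv2.minAreaRect(c),cv2.minAreaRect(pts*1000))
m=(cv2.inRange(hsv,(0,140,60),(8,255,255))|cv2.inRange(hsv,(172,140,60),(180,255,255)))[140:190,200:250]
v,u=np.nonzero(m);print("knob",u.mean()+200,v.mean()+140,ray(u.mean()+200,v.mean()+140,.09))
print("disc",ray(232,194,.026), z["d"][194,240])
E
```

```text
knob 224.94117647058823 164.5686274509804 [0.52621184 0.24661184 0.09      ]
disc [0.46442946 0.23563137 0.026     ] 0.8921854
```

View pics/crop.png

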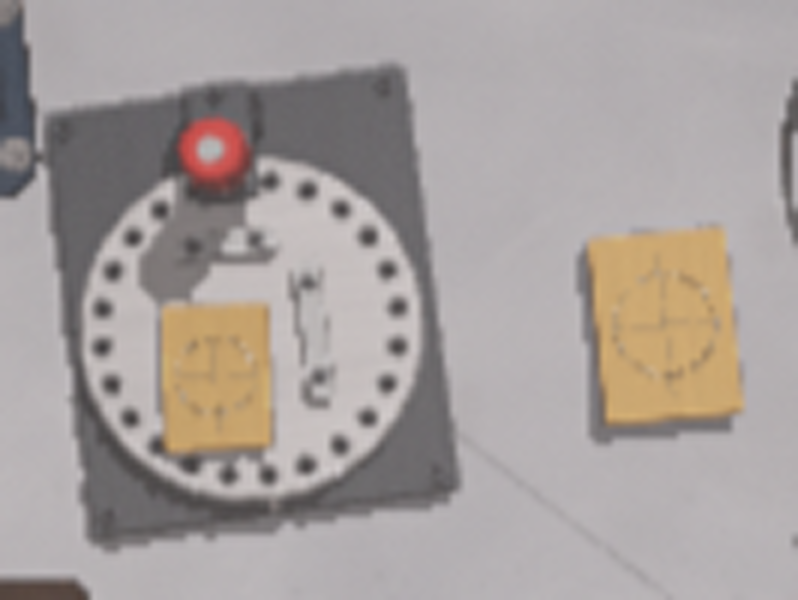

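Both views agree: the smaller plate is the one on the disc, crop (215,378). The one on the bench, crop (665,325), is larger and is the decoy. The nest x axis points from the disc towards the red knob, at a yaw of about 0.17. Next is a wrist close-up.

```bash
python3 - <<'E'
from plant import *
import cv2,numpy as np
movep([0.43,0.235,0.27],[np.pi,0,0.17])
c=get_calibration("wrist");p,d=get_image("wrist")
np.savez("w1.npz",p=p,d=d,K=c["intrinsics"],T=c["world_from_camera"])
cv2.imwrite("pics/w1.png",p[:,:,::-1]);o=observe();print(o["time_s"],np.round(o["q"],2),o["ft_force"])
print(np.round(c["world_from_camera"],3).tolist())
E
```

```text
1.7833 [ 0.34 -0.13  1.82  0.    1.46  1.74] [ 0.27919002 -0.27029606  0.65399948]
[[0.172, -0.951, -0.258, 0.496], [-0.985, -0.166, -0.044, 0.247], [-0.001, 0.262, -0.965, 0.412], [0.0, 0.0, 0.0, 1.0]]
```

View pics/w1.png

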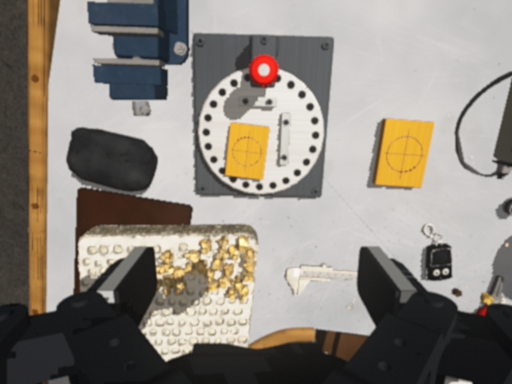

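The wrist view shows the plate at (247,151), the knob at (264,69), rail 1 near (262,102), rail 2 at (284,139) and the disc centre near (262,130).

```bash
cat > meas.py <<'E'
import cv2,numpy as np
def ray(z,u,v,h):
    K,T=z["K"],z["T"];r=T[:3,:3]@np.linalg.solve(K,[u,v,1]);return T[:3,3]+r*(h-T[2,3])/r[2]
def big(m):
    cs,_=cv2.findContours(m,cv2.RETR_EXTERNAL,cv2.CHAIN_APPROX_NONE);return max(cs,key=cv2.contourArea)
def world(z,c,h): return np.array([ray(z,u,v,h)[:2] for u,v in c[:,0]],np.float32)*1000
def region(m,x0,x1,y0,y1):
    k=np.zeros_like(m);k[y0:y1,x0:x1]=m[y0:y1,x0:x1];return k
def plate(z,box,h=.036):
    hsv=cv2.cvtColor(z["p"],cv2.COLOR_RGB2HSV)
    return cv2.minAreaRect(world(z,big(region(cv2.inRange(hsv,(12,120,90),(32,255,255)),*box)),h))
E
python3 - <<'E'
from meas import *
z=dict(np.load("w1.npz"));hsv=cv2.cvtColor(z["p"],cv2.COLOR_RGB2HSV)
print("plate",plate(z,(190,330,90,200)))
m=region(cv2.inRange(hsv,(0,150,60),(8,255,255))|cv2.inRange(hsv,(172,150,60),(180,255,255)),230,300,40,100)
c=big(m);k,r=cv2.minEnclosingCircle(world(z,c,.088));print("knob",k,r)
w=region(cv2.inRange(hsv,(0,0,150),(180,60,255)),195,331,60,195)
w=cv2.morphologyEx(w,cv2.MORPH_CLOSE,np.ones((5,5),np.uint8))
pts=world(z,cv2.convexHull(big(w)),.026);print("disc",cv2.minEnclosingCircle(pts),cv2.fitEllipse(pts))
b=region(cv2.inRange(hsv,(0,0,0),(180,255,120)),188,336,32,200)
for h in(.015,.02): print("base",cv2.minAreaRect(world(z,cv2.convexHull(big(b)),h)))
d=z["d"];K,T=z["K"],z["T"]
v,u=np.mgrid[30:110,190:340];D=d[30:110,190:340]
P=np.stack([(u-K[0,2])/K[0,0]*D,(v-K[1,2])/K[1,1]*D,D],-1)@T[:3,:3].T+T[:3,3]
for q in ((264,40),(264,48),(264,58),(264,69),(262,102),(284,139)):
    vv,uu=q[1],q[0];D=d[vv,uu];print(q,np.round(T[:3,:3]@[(uu-K[0,2])/K[0,0]*D,(vv-K[1,2])/K[1,1]*D,D]+T[:3,3],4))
cv2.imwrite("pics/w1c.png",cv2.resize(z["p"][50:195,190:335,::-1],None,fx=4,fy=4,interpolation=cv2.INTER_CUBIC))
E
```

```text
plate ((442.6476745605469, 249.89761352539062), (60.41712951660156, 43.7984504699707), 2.164292097091675)
knob (525.6713256835938, 246.23251342773438) 13.819403648376465
disc ((453.76092529296875, 221.5658721923828), 90.2679443359375) ((462.9571228027344, 215.21286010742188), (147.6701202392578, 190.4280242919922), 174.88473510742188)
base ((477.1129455566406, 240.40673828125), (182.61167907714844, 154.65878295898438), 8.457066535949707)
base ((477.3497314453125, 240.48538208007812), (180.3121795654297, 152.71131896972656), 8.457061767578125)
(264, 40) [0.556  0.2503 0.0551]
(264, 48) [0.5493 0.249  0.0523]
(264, 58) [0.5349 0.2473 0.0955]
(264, 69) [0.526  0.2457 0.095 ]
(262, 102) [0.4983 0.2417 0.0343]
(284, 139) [0.4633 0.2104 0.0327]
```

View pics/w1c.png

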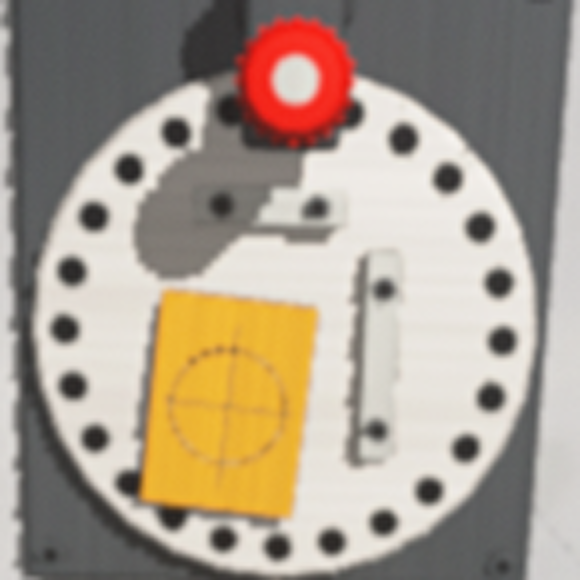

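Nest ≈ (0.4644, 0.2371) with yaw 0.148. In the nest frame the plate is at (-20, +16) mm, turned -0.11, and the knob is at (0.5257, 0.2462). All of this agrees with the description. I'll push along +x first, then along -y, with the fingers shut.

```bash
cat > rob.py <<'E'
from plant import *
import numpy as np
N=np.array([.4644,.2371]);A=.1476
R=np.array([[np.cos(A),-np.sin(A)],[np.sin(A),np.cos(A)]])
def W(x,y,z): return [*(N+R@np.array([x,y])/1000),z]
def nest(): o=observe();return np.round(R.T@(np.array(o["eef_pos"][:2])-N)*1000,1),np.round(o["eef_pos"][2],4),np.round(o["ft_force"],1),round(o["time_s"],1)
def push(a,b,F=10):
    move_l(W(*a,.08),feed=.15);move_l(W(*a,.0295),feed=.08)
    print(move_l(W(*b,.0295),feed=.025,max_force=F),*nest())
    back=np.array(b)+(np.array(a)-b)*12/np.linalg.norm(np.array(a)-b)
    move_l(W(*back,.0295),feed=.05);move_l(W(*back,.08),feed=.15)
def look(n):
    move_l(W(-34,0,.27),feed=.25)
    c=get_calibration("wrist");p,d=get_image("wrist")
    z=dict(p=p,d=d,K=c["intrinsics"],T=c["world_from_camera"]);np.savez(n+".npz",**z);return z
E
python3 - <<'E'
from rob import *
import meas,cv2
gripper_to(0,40)
movep(W(-76,12,.12),[np.pi,0,A])
push((-76,12),(-36,12))
push((0,64),(0,30))
push((-60,0),(-36,0))
z=look("w2");print(meas.plate(z,(190,330,80,200)),nest())
p=z["p"][40:200,185:340,::-1];cv2.imwrite("pics/w2.png",cv2.resize(p,None,fx=3.7,fy=3.7,interpolation=cv2.INTER_CUBIC))
E
```

```text
True [-42.5  11.9] 0.0287 [-0.4  0.1 -0.6] 5.7
False [ 0.1 30. ] 0.0296 [-0.2 -0.1  1.8] 9.3
True [-42.4  -0.1] 0.0289 [-0.1 -0.7 -0.2] 12.4
((464.5569152832031, 238.35598754882812), (59.45698928833008, 43.979835510253906), 7.4778900146484375) (array([-35.3,  -0.2]), np.float64(0.2673), array([-0.9, -0.3,  0.3]), 14.1)
```

View pics/w2.png

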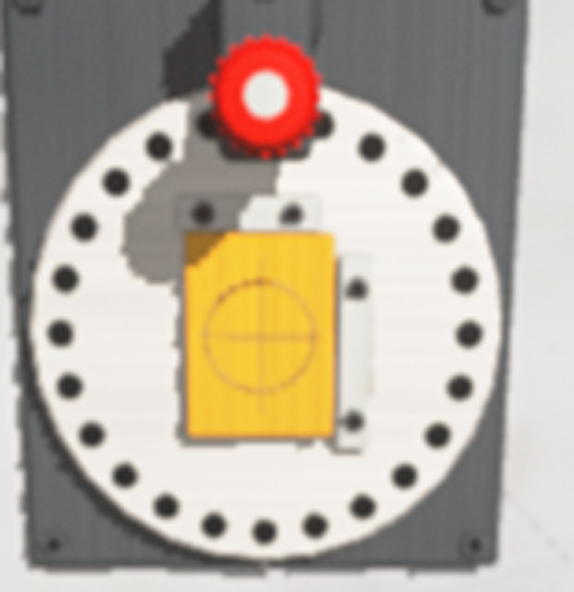

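The plate is flush on rail 1, but a small gap remains at rail 2, crop (337,340). That y push ended without reaching its force limit. I'll push y again with more travel, then x.

```bash
python3 - <<'E'
from rob import *
import meas,cv2
move_l(W(-34,0,.12),feed=.25)
push((-2,48),(-2,20))
push((-60,0),(-36,0))
push((-2,48),(-2,20))
z=look("w3");print(meas.plate(z,(190,330,80,200)),nest())
p=z["p"][40:200,185:340,::-1];cv2.imwrite("pics/w3.png",cv2.resize(p,None,fx=3.7,fy=3.7,interpolation=cv2.INTER_CUBIC))
E
```

```text
True [-1.9 28.4] 0.0295 [0.  4.6 3. ] 17.0
True [-42.5  -0.2] 0.0289 [-0.8 -0.9 -0. ] 19.9
True [-1.9 28.4] 0.0296 [-0.1  3.7  1.6] 22.8
((464.8585205078125, 237.61061096191406), (59.168121337890625, 43.4918327331543), 8.4341402053833) (array([-35. ,  -0.1]), np.float64(0.2675), array([-0.7,  0.1, -0.4]), 24.5)
```

View pics/w3.png

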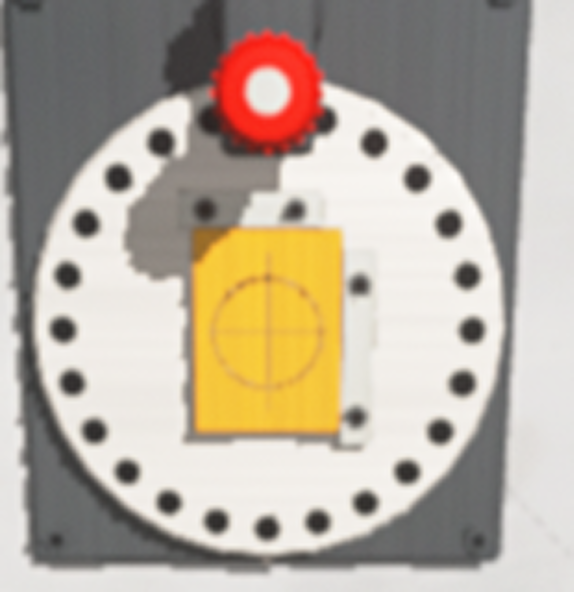

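The plate is now flush on both rails: centre within 1 mm and angle 8.43° against 8.46°. Next is the knob.

```bash
python3 - <<'E'
from rob import *
gripper_to(.05,60)
movep(W(62,0,.16),[np.pi,0,A])
move_l(W(62,0,.060),feed=.08,max_force=15);print(nest())
gripper_to(.0,60);o=observe();print(o["opening"],o["grasp_force"],nest())
z0=o["eef_pos"][2]
print(move_l(W(62,0,z0+.019),feed=.02,max_force=22),nest())
hold(.4);o=observe();print(o["opening"],o["grasp_force"],nest(),o["eef_pos"][2]-z0)
E
```

```text
(array([62.6,  0.1]), np.float64(0.0607), array([-0.6, -0.2, -0.9]), 27.1)
0.02466183550685577 58.82232530973852 (array([62.4, -0.3]), np.float64(0.0608), array([-1.1, -2.9,  6.3]), 27.4)
True (array([62.2, -0.3]), np.float64(0.076), array([ 6.1,  2.4, -9.6]), 28.3)
0.02407904125991214 61.785349398851395 (array([62.2, -0.3]), np.float64(0.0753), array([ 7.2,  2.1, -9.9]), 28.7) 0.014536192445208498
```

```bash
python3 - <<'E'
from rob import *
import cv2
x,y,z0=observe()["eef_pos"]
for i in range(1,6):
    move_l([x,y,z0+.001*i],feed=.01);hold(.2);o=observe();print(i,nest(),o["opening"],o["grasp_force"])
    if o["ft_force"][2]<-22: break
p,d=get_image("scene");z=np.load("top.npz")
cv2.imwrite("pics/s2.png",np.hstack([cv2.resize(q[160:270,130:280,::-1],None,fx=2.6,fy=2.6) for q in (np.load("scene.npz")["p"],p)]))
E
```

```text
1 (array([62.2, -0.3]), np.float64(0.0751), array([ 5.6,  1.3, -8.4]), 29.1) 0.024052050827400685 61.788388565182686
2 (array([62.2, -0.3]), np.float64(0.076), array([ 5.5,  0.2, -9.4]), 29.6) 0.0238450175890202 61.73541166819632
3 (array([62.1, -0.3]), np.float64(0.0769), array([ 6. ,  0.1, -9. ]), 30.0) 0.024042415415779318 61.62926908582449
4 (array([62.1, -0.3]), np.float64(0.077), array([  8.5,   1.3, -16.6]), 30.5) 0.02412810618604102 61.0670433472842
5 (array([62. , -0.3]), np.float64(0.0771), array([ 12.4,   2.9, -21.4]), 30.9) 0.023764344550914283 61.118351854383945
```

View pics/s2.png

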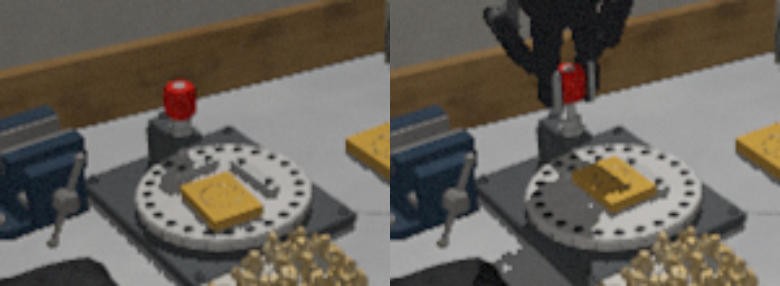

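The knob has risen 16.3 mm and the force now climbs without further travel, so the pin is at its stop. The picture shows the knob lifted and gripped at (570,82) on the right, and the plate still in the corner. Handing in.

```bash
python3 - <<'E'
from rob import *
hold(.3);print(nest());print(job_done())
E
```

```text
(array([62. , -0.4]), np.float64(0.0771), array([ 12.5,   3.5, -21.3]), 31.3)
the job is handed in; nothing more can be done
None
```

The plate is flush against both rails, the index pin is held up at its stop (about 16 mm), and the job was handed in at 31 s of the 66 s allowed; no verdict was returned.

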